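# Hold a bung down with an open ring weight

## Robot

A 7-joint arm with a two-finger parallel gripper is mounted at the origin on the work surface. World frame = base frame: x ahead of the robot, y to its left, z up, the work surface at z = 0. Lengths are in m, angles in rad, forces in N, time in s.
With the tool pointing down it reaches from about 0.4 to 0.85 m from the base axis. Payload 10.4 kg.
Tool frame: the origin (TCP) lies on the centre line of the jaws, within the pads' length; the fingertips stand 22 mm ahead of it and the grasp point (between the pads) lies 3 mm ahead of it; x points along the fingers, y is the direction in which the jaws open and shut, and the axes are right-handed (so a half turn about x gives the same grasp; the last joint's range is limited). The gripper opens to 87 mm and grips with 3 to 60 N. Pads are 19 mm wide; open, the fingers measure 117 mm over their backs; the gripper's body (75 mm by 190 mm) begins 51 mm behind the grasp point.
Start: joints at [1.127, 0.332, -0.065, 1.46, 0.022, 1.35, -0.088], TCP at [0.255, -0.57, 0.245] pointing down, gripper open.
Joint ranges: [-2.6, 2.6], [-0.5, 2.12], [-1.47, 1.34], [0.16, 2.42], [-1.27, 4.41], [0.06, 2.06], [-2.6, 2.6]. Speed limits (rad/s): [2.22, 2.22, 2.79, 2.79, 3.14, 3.14, 3.14].

## Interface

Orientations are given as a unit quaternion [x, y, z, w].
In Python, from bench import * gives the robot as it stands.
- The arm moves only by the tool arm_command, never from a script. Its argument "targets" is one flat list of numbers, 7 for each row, row after row: the turn, a rotation vector about the tool's x, y, z in units of 45 degrees (1.0 is 45 degrees), then the shift along the tool's x, y, z in units of 25 mm (1.0 is 25 mm), then the opening, from 0 (shut) to 1 (fully open). In form: [wx, wy, wz, tx, ty, tz, fingers, wx, wy, wz, tx, ty, tz, fingers, ...]. A call has 1 to 12 rows; each row shifts and turns the pose as measured when the row begins, along the tool's axes as they then stand; what a row does not reach is not made up. A row lasts 1/12 s, in which the tool goes at most 41.7 mm and 7.16 degrees, less where a joint would pass 70% of its speed; a pose out of reach is approached as far as the arm can. A call with a number of a shift or a turn outside -1 to 1 is refused whole. A call with a gripper value outside its range is refused whole. The fingers move at their own pace and stop on an object; "newtons" is the grip in N (left out, the last holds). Time passes only in rows, so rows that do not move let the fingers close. It gives the time, the measured TCP pose, the force and the opening at its end, in the units of the state.
- read_state(): the state, without advancing time (a new reading comes with each control period).
- camera(name): name is "scene" or "top" or "wrist"; returns the picture (480x640x3 uint8, red, green, blue); there is no depth.
- calibration(name): a dict with "camera_matrix" (3x3 intrinsics, pixels), "R" (3x3) and "t" (3): a world point X has camera coordinates R X + t; the wrist camera has in their place "tool_from_camera" (4x4, takes a point from camera to tool coordinates, whose origin is the TCP and whose axes are the tool frame's). Camera axes: x right, y down, z forward; pixel columns grow to the right and rows downward; lengths in m; the calibration is good to about 2 mm. A picture is of the moment at which its call begins: read the wrist's pose just before it. calibration takes no time and is no camera call.
- close_job(): hands the job in, once; it reports no verdict.
The state is a dict: "time": time; "joint_positions": joint angles; "joint_vel": joint speeds; "joint_torque": joint torques, N m; "ee_pos": TCP position; "eef_rot": TCP orientation; "ft_force": force on the tool from outside, world axes, zero at the start; "torque": the same for the moment, N m; "width": finger opening in m.
Only numpy, scipy, OpenCV 4.12 (cv2) and the standard library are available. Lean on these libraries where they do the work, as an engineer would, in place of code of your own. Each camera call takes 0.05 s, during which the arm holds its last target.

## Task

Pick up the yellow open ring weight by its black handle, slide it sideways through its gap onto the steel vent tube of the jar, below the green cap, then lower it over the black boss until it lies flat and fully home on the grey bung, and let go. Be gentle with the glass jar, and leave the beaker, the amber jar and the blue closed ring where they are.

Things in the scene. Friction and masses are not known exactly. Their poses are not given: they have to be found in the camera images.
- cradle: Fixed aluminium plate 150 x 150 x 18 mm; origin at the centre of its underside, z up. Fixed on it stands a white glass jar (90 mm diameter) with bung, boss, vent tube and cap on one upright axis, which is 7 mm off the plate's centre in an unmeasured horizontal direction, different each time: find it by sight or feel. It is rigid; touch it slowly: over 25 N on it is too much.
- bung_level (a point): Point on the plate's centre line, 138 mm above its underside, level with the flat top of the grey bung (72 mm diameter). Above this level, on the jar's own axis (7 mm off this point): black boss 31 mm diameter up to 12 mm (top 4 mm chamfered 45 degrees), steel vent tube 16 mm diameter, green cap 46 mm diameter from 56 to 68 mm.
- weight: Open ring weight, 0.2 to 0.31 kg, flat on the bench: yellow C ring 16 mm thick, 68 mm outside diameter, 36 mm bore; origin on the bore axis at the underside (three 1.5 mm feet), z up, +x out through the gap. Gap 21 mm wide, parallel from x = 14 to 31 mm; rounded jaw tips (radius 6 mm) end at x = 37 mm. The bore passes over the boss; the gap passes the tube, not the boss; the cap passes neither.
- handle (a point): Centre of the weight's upright black plastic handle, 72 mm behind the bore axis (weight x = -72, y = 0 mm), 38 mm above the underside. Handle 16 mm (weight x) by 24 mm (y), from 4 to 54 mm above the underside; a bar 16 mm wide, its top 14 mm above the underside, joins it to the ring.
- beaker: Bystander: open glass beaker, 70 mm diameter, 90 mm tall; origin at the centre of its underside.
- reagent: Bystander: amber jar with blue cap, 60 mm diameter, 120 mm tall; origin at the centre of its underside.
- closed_ring: Bystander: blue closed ring, 68 mm outside diameter, 16 mm high; origin at the centre of its underside.
Not all that is in view belongs to the job. Of the things that look like the weight, the smaller one is meant. Of the things that look like the cradle, take the one that is farthest from the robot's base at the start.

How it is judged:
On the way:
1. the weight is on the vent tube, above the boss and below the cap (horizontal distance between weight and cradle below 0.022 m and z of weight in the frame of cradle between 0.147 and 0.182 m), for 0.1 s.
At the end, for the whole second after the job is handed in: The weight lies at rest round the boss, flat on the bung: its underside 130 to 142 mm above the cradle's underside, its bore axis within 14 mm of the cradle's centre, tilted less than 0.07 rad, released (horizontal distance between weight and cradle below 0.014 m and z of weight in the frame of cradle between 0.13 and 0.142 m and angle between weight's own z axis and vertical below 0.07 rad and linear speed of weight below 0.02 m/s); the robot touches nothing.
It fails at once if more than 25 N on the glass jar (with its bung, tube and cap) or its cradle (contact force between anything else and jar above 25 N or contact force between anything else and cradle above 25 N).
It fails at once if a bystander moved more than 20 mm (distance of any of beaker, reagent, closed_ring from where it was at the start of the episode above 0.02 m).
It fails at once if a bystander tipped over (angle between any of beaker, reagent, closed_ring's own z axis and vertical above 0.4 rad).
It also fails if it takes over 67 s, if anything falls off the work surface, if the arm or the gripper's body presses on something with over 40 N, if the wrist force passes 120 N, or if a joint passes its speed limit or range.

## Working session

There is one attempt and no reset: what is moved stays moved. The work goes in short steps, Python scripts to look and compute and a tool call to move; the robot and the scene stay as the last step left them, time stands still between calls to the robot, and variables do not carry over. Pictures are saved under pics/ and viewed, and the job is handed in when it is done.

Besides the shell and the picture viewer there is one more tool, called after ">>>" as name(argument=value, ...) on one line, values as JSON. arm_command: Moves the arm, as the interface text tells. Shifts and turns lie within -1 to 1; 1 stands for 25 mm of shift or 45 degrees of turn. Its arguments: {"type":"object","properties":{"targets":{"type":"array","items":{"type":"number","minimum":-1,"maximum":1}},"newtons":{"type":"number"}},"required":["targets"]}

```bash
ls; mkdir -p pics; python3 - <<'E'
from bench import *
import cv2,json
s=read_state();print(s)
for n in("scene","top","wrist"):
    im=camera(n);cv2.imwrite(f"pics/{n}0.png",im[:,:,::-1]);print(n,calibration(n))
E
```

```text
pics
{'time': 0.0, 'joint_positions': array([ 1.12739156,  0.33287063, -0.06471911,  1.4609449 ,  0.02160076,
        1.34989768, -0.08851332]), 'joint_vel': array([ 0.00048771,  0.00037582,  0.00109637, -0.00047539, -0.00106899,
        0.0016681 ,  0.00138236]), 'joint_torque': array([-8.51770474e-04, -6.23252606e+01,  2.40610231e-02, -3.89899206e+01,
       -6.15008874e-02,  3.98011459e-02,  2.14385891e-04]), 'ee_pos': array([ 0.25516901, -0.57014562,  0.24375303]), 'eef_rot': array([-0.69138466, -0.14817833,  0.691637  , -0.1472029 ]), 'ft_force': array([-0.32882608, -0.67637627, -0.1500683 ]), 'torque': array([-0.01160236, -0.00604261,  0.02860309]), 'width': 0.08670899397545667}
scene {'camera_matrix': array([[580.97341783,   0.        , 328.05596946],
       [  0.        , 580.97341783, 233.87417319],
       [  0.        ,   0.        ,   1.        ]]), 'R': array([[ 0.84689725,  0.53174395, -0.0036623 ],
       [ 0.35331264, -0.56783398, -0.74346133],
       [-0.39741064,  0.62834143, -0.66876889]]), 't': array([-0.41619852, -0.17648072,  1.69481574])}
top {'camera_matrix': a
[... 198 characters left out ...]
64266 ],
       [-0.99546374,  0.00123253, -0.09513369],
       [ 0.09506722, -0.02666473, -0.99511367]]), 't': array([-0.09509316,  0.56348731,  0.91009777])}
wrist {'camera_matrix': array([[400.94319312,   0.        , 311.73521764],
       [  0.        , 400.94319312, 229.04440544],
       [  0.        ,   0.        ,   1.        ]]), 'tool_from_camera': array([[ 9.30569563e-05, -2.78449647e-01,  9.60450824e-01,
        -1.40130234e-01],
       [ 9.99999502e-01, -9.28543809e-04, -3.66088088e-04,
        -1.84775582e-03],
       [ 9.93757765e-04,  9.60450380e-01,  2.78449422e-01,
        -7.68334759e-02],
       [ 0.00000000e+00,  0.00000000e+00,  0.00000000e+00,
         1.00000000e+00]])}
```

View pics/scene0.png

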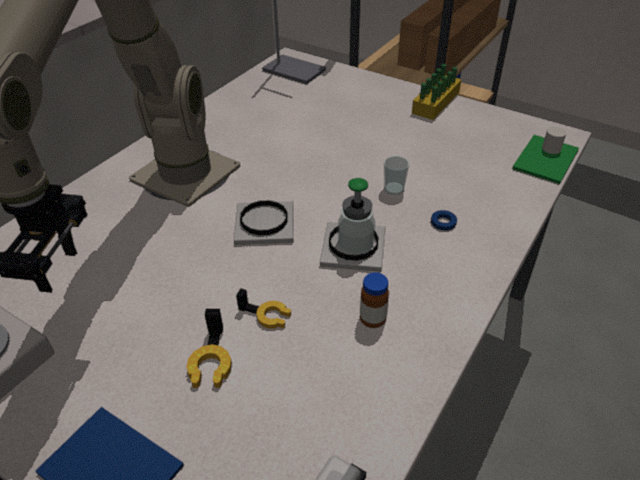

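View pics/top0.png

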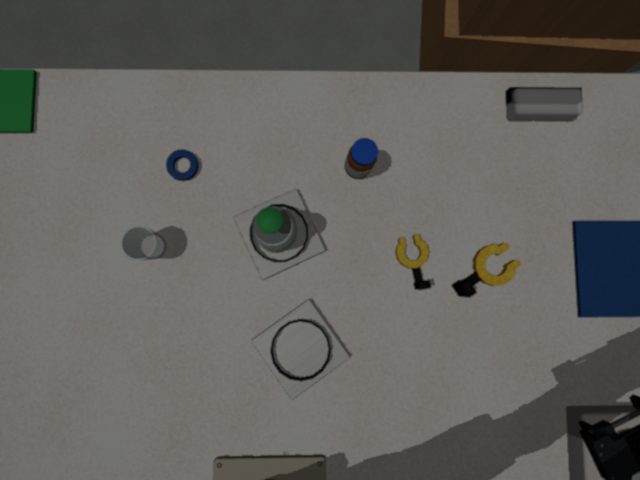

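View pics/wrist0.png

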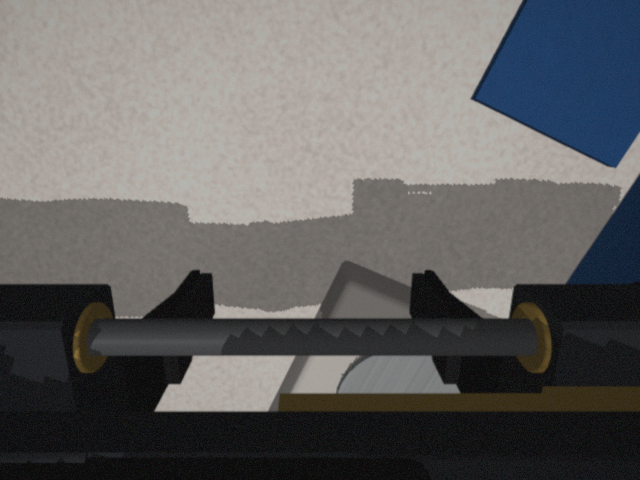

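Weight candidates are two yellow C rings in the top view: (413,252), the smaller, and (496,265), the larger. Cradle candidates are the plate with the jar at (280,234), which is farther from the base, and the empty plate at (301,349). I choose the small ring and the jar plate. Next I check that choice in crops.

```bash
python3 - <<'E'
import cv2
t=cv2.imread("pics/top0.png");s=cv2.imread("pics/scene0.png")
cv2.imwrite("pics/c1.png",cv2.resize(t[225:300,385:485],None,fx=8,fy=8,interpolation=cv2.INTER_CUBIC))
cv2.imwrite("pics/c2.png",cv2.resize(t[180:290,225:335],None,fx=5,fy=5,interpolation=cv2.INTER_CUBIC))
cv2.imwrite("pics/c3.png",cv2.resize(s[170:275,310:400],None,fx=5.7,fy=5.7,interpolation=cv2.INTER_CUBIC))
cv2.imwrite("pics/c4.png",cv2.resize(s[280:335,225:305],None,fx=10,fy=10,interpolation=cv2.INTER_CUBIC))
E
```

```text
(no output)
```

View pics/c1.png

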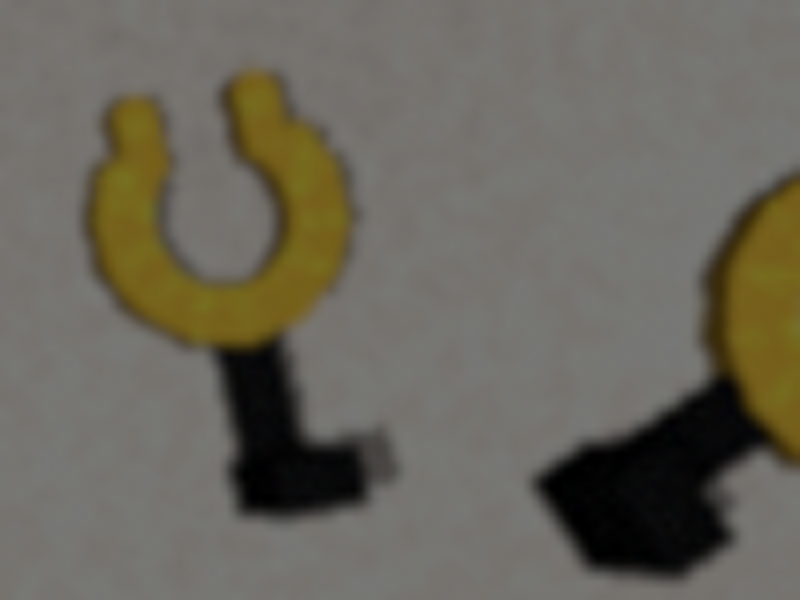

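View pics/c2.png

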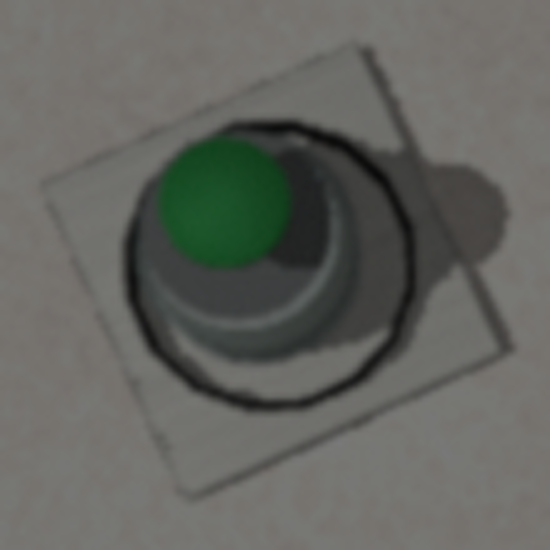

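View pics/c3.png

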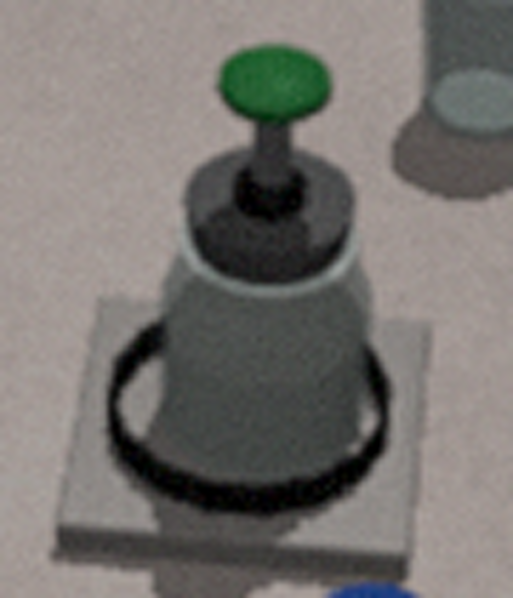

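View pics/c4.png

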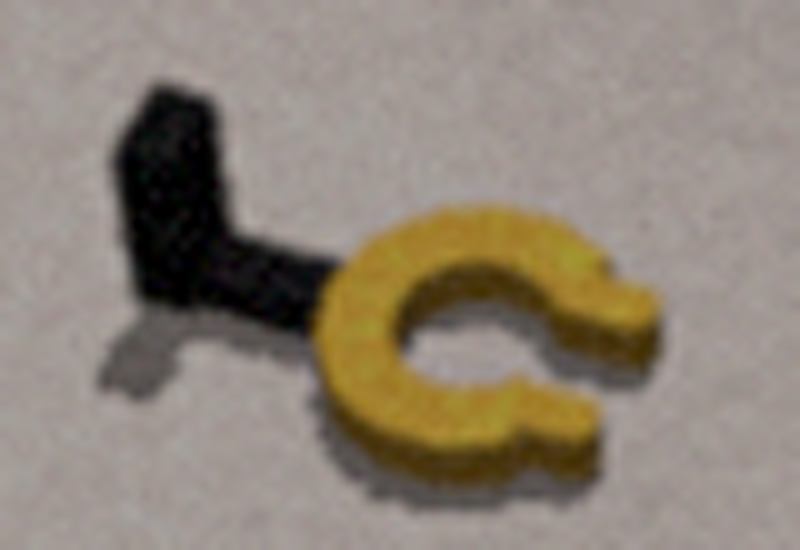

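```bash
cat > h.py <<'E'
import numpy as np, cv2
from scipy.optimize import least_squares
from scipy.spatial.transform import Rotation as Ro
from bench import *
C={n:calibration(n) for n in("scene","top")}
def proj(n,X,T=None):
    if n=="wrist":
        c=calibration("wrist");p,q=T;M=np.array(c["tool_from_camera"])
        Xt=Ro.from_quat(q).inv().apply(np.atleast_2d(X)-p)
        Y=(Xt-M[:3,3])@M[:3,:3];K=c["camera_matrix"]
    else:
        c=C[n];Y=np.atleast_2d(X)@c["R"].T+c["t"];K=c["camera_matrix"]
    u=Y@K.T;return u[:,:2]/u[:,2:]
def ray(n,uv,z,T=None):
    if n=="wrist":
        c=calibration("wrist");p,q=T;M=np.array(c["tool_from_camera"]);R=Ro.from_quat(q).as_matrix()
        d=R@M[:3,:3]@np.linalg.solve(c["camera_matrix"],[*uv,1]);o=R@M[:3,3]+p
    else:
        c=C[n];d=c["R"].T@np.linalg.solve(c["camera_matrix"],[*uv,1]);o=-c["R"].T@c["t"]
    return o+d*(z-o[2])/d[2]
def circ(x,y,z,r,n=60):
    a=np.linspace(0,2*np.pi,n);return np.c_[x+r*np.cos(a),y+r*np.sin(a),0*a+z]
E
cat > m.py <<'E'
from h import *
# disk silhouette fits from colour masks
ims={n:cv2.imread(f"pics/{n}0.png") for n in("scene","top")}
def hull(pts): return cv2.convexHull(pts.astype(np.float32))[:,0]
def cen(p):
    M=cv2.moments(p.astype(np.float32));return np.array([M["m10"]/M["m00"],M["m01"]/M["m00"]])
def mask(n,kind,box):
    im=ims[n].astype(int);b,g,r=im[...,0],im[...,1],im[...,2]
    m=(g>1.5*r)&(g>1.5*b) if kind=="g" else (r>1.6*b)&(g>1.3*b)
    x0,y0,x1,y1=box;o=np.zeros(m.shape,np.uint8);o[y0:y1,x0:x1]=m[y0:y1,x0:x1];return o
B={"g":{"top":(240,190,310,260),"scene":(335,170,380,200)},"y":{"top":(390,228,435,275),"scene":(250,295,297,332)}}
ob={}
for n in C:
    m=mask(n,"g",B["g"][n]);ys,xs=np.nonzero(m);ob[n]=np.array([xs.mean(),ys.mean()]);print(n,ob[n],len(xs))
def f(p,ns=("scene","top")):
    return np.concatenate([cen(hull(np.r_[proj(n,circ(p[0],p[1],.194,.023)),proj(n,circ(p[0],p[1],.206,.023))]))-ob[n] for n in ns])
for ns in(("scene",),("top",),("scene","top")):
    s=least_squares(f,[.55,.05],args=(ns,));print("axis",ns,s.x,s.fun)
# plate corners from top
for u in[(43,184),(360,44),(512,349),(192,500)]:
    q=(np.array(u)+.5)/5-.5+[225,180];print("corner",ray("top",q,.018))
# weight: polygon from model
def model(p):
    x,y,t=p
    a=np.linspace(np.radians(25),np.radians(335),50)
    out=np.c_[.034*np.cos(a),.034*np.sin(a)];
    a2=np.linspace(np.radians(325),np.radians(35),40);inn=np.c_[.018*np.cos(a2),.018*np.sin(a2)]
    t1=[[.031,-.0225],[.037,-.0165],[.031,-.0105],[.014,-.0105]];t2=[[.014,.0105],[.031,.0105],[.037,.0165],[.031,.0225]]
    P=np.r_[out,t1,inn,t2];c,s=np.cos(t),np.sin(t);return P@np.array([[c,s],[-s,c]])+[x,y]
def rend(n,p):
    P=model(p);o=np.zeros((480*4,640*4),np.uint8)
    for z in np.linspace(.0015,.0165,8):
        uv=proj(n,np.c_[P,0*P[:,0]+z]);cv2.fillPoly(o,[np.round((uv+.5)*4).astype(np.int32)],255)
    return cv2.GaussianBlur(cv2.resize(o,(640,480),interpolation=cv2.INTER_AREA),(0,0),1)
from scipy.optimize import minimize
def fit(ns,p0):
    O={n:cv2.GaussianBlur(mask(n,"y",B["y"][n])*255,(0,0),1) for n in ns}
    cost=lambda p:sum((((rend(n,p).astype(float)-O[n])/255)**2).sum() for n in ns)
    return minimize(cost,p0,method="Nelder-Mead",options=dict(initial_simplex=[p0,p0+[.006,0,0],p0+[0,.006,0],p0+[0,0,.15]],xatol=1e-5,fatol=1e-4))
p0=ray("top",np.array([221,217])/8+[385,225],.016)
p1=ray("top",np.array([195,98])/8+[385,225],.016);d=p1-p0
p0=np.array([p0[0],p0[1],np.arctan2(d[1],d[0])]);print(p0)
for ns in(("top",),("scene",),("scene","top")):
    r=fit(ns,p0);print("weight",ns,r.x,r.fun)
E
python3 m.py
```

```text
scene [357.71354167 184.48958333] 192
top [269.6       220.1352381] 525
axis ('scene',) [ 0.58036626 -0.0133643 ] [-1.65956305e-06 -1.01538791e-06]
axis ('top',) [ 0.57993269 -0.01248638] [2.55626560e-08 6.95483948e-07]
axis ('scene', 'top') [ 0.58001787 -0.01262886] [ 0.02871069 -0.21513412  0.08321611 -0.04901927]
corner [0.61345348 0.07936036 0.018     ]
corner [ 0.67442724 -0.05588743  0.018     ]
corner [ 0.54245359 -0.12069526  0.018     ]
corner [0.47882139 0.01489745 0.018     ]
[ 0.53639645 -0.30472854  0.19230933]
weight ('top',) [ 0.53781643 -0.30468816  0.20764017] 7.072433679354095
weight ('scene',) [ 0.53404214 -0.30197701  0.19979381] 7.146620530565167
weight ('scene', 'top') [ 0.53617479 -0.30361581  0.20876327] 44.822714340638214
```

```bash
python3 - <<'E'
from h import *
s=read_state();R=Ro.from_quat(s["eef_rot"]).as_matrix();print(R.round(3))
for z in(.0,.05,.07): print(z,ray("top",[465,288],z),ray("scene",[213,312],z), "small", ray("top",[420,284],z),ray("scene",[242,293],z))
s=cv2.imread("pics/scene0.png");cv2.imwrite("pics/c5.png",cv2.resize(s[285:395,180:260],None,fx=5,fy=5,interpolation=cv2.INTER_CUBIC))
E
```

```text
[[-0.     0.409 -0.913]
 [ 0.001 -0.913 -0.409]
 [-1.    -0.001  0.   ]]
0.0 [ 0.45914344 -0.42124135  0.        ] [ 0.41392469 -0.36181688  0.        ] small [ 0.46817313 -0.32305974  0.        ] [ 0.43337109 -0.28224929  0.        ]
0.05 [ 0.45991854 -0.40305847  0.05      ] [ 0.44762295 -0.3908966   0.05      ] small [ 0.4684788  -0.30998108  0.05      ] [ 0.46609773 -0.31530457  0.05      ]
0.07 [ 0.46022858 -0.39578532  0.07      ] [ 0.46110226 -0.40252848  0.07      ] small [ 0.46860107 -0.30474961  0.07      ] [ 0.47918839 -0.32852668  0.07      ]
```

View pics/c5.png

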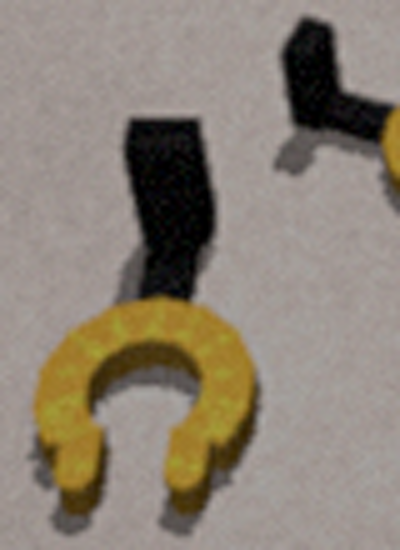

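>>> arm_command(targets=[0.13,0,0,0,0,0,0.55,0.13,0,0,0,0,0,0.55,0,0,0,0,-0.74,-0.94,0.55,0,0,0,0,-0.74,-0.94,0.55,0,0,0,0,-0.74,-0.94,0.55,0,0,0,0,-0.74,-0.94,0.55,0,0,0,0.2,-0.74,-0.94,0.55,0,0,0,0.2,-0.74,-0.94,0.55,0,0,0,0.2,-0.74,-0.94,0.55,0,0,0,0.2,-0.74,-0.94,0.55,0,0,0,0,0,0,0.55])

```text
time: 1.07
ee_pos: [0.4118, -0.3792, 0.2193]
eef_rot: [-0.702, -0.072, 0.705, -0.069]
ft_force: [0.3, 1.0, -0.1]
width: 0.0478
```

>>> arm_command(targets=[0,0,0,0.2,-0.64,-0.87,0.55,0,0,0,0.2,-0.64,-0.87,0.55,0,0,0,0.2,-0.64,-0.87,0.55,0,0,0,0,0,0,0.55,0,0,0,0,0,0,0.55])

```text
time: 1.48
ee_pos: [0.4683, -0.3149, 0.2024]
eef_rot: [-0.701, -0.074, 0.706, -0.069]
ft_force: [-1.0, -1.0, -0.5]
width: 0.0476
```

```bash
python3 - <<'E'
from h import *
s=read_state();print(s["ee_pos"],s["eef_rot"],s["time"]);np.savez("pics/w1.npz",p=s["ee_pos"],q=s["eef_rot"])
cv2.imwrite("pics/w1.png",camera("wrist")[:,:,::-1])
E
```

```text
[ 0.46825421 -0.31489706  0.20238074] [-0.70123729 -0.07366459  0.70573066 -0.06916674] 1.4833
```

View pics/w1.png

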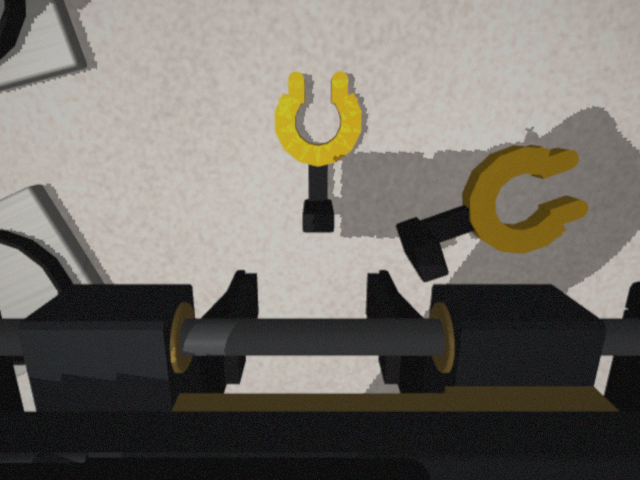

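```bash
cat > mw.py <<'E'
import sys
from h import *
from scipy.optimize import minimize
import re
src=open("m.py").read();exec(src[src.index("def model"):src.index("def rend")])
def rendw(p,T):
    P=model(p);o=np.zeros((1920,2560),np.uint8)
    for z in np.linspace(.0015,.0165,8):
        uv=proj("wrist",np.c_[P,0*P[:,0]+z],T);cv2.fillPoly(o,[np.round((uv+.5)*4).astype(np.int32)],255)
    return cv2.resize(o,(640,480),interpolation=cv2.INTER_AREA)
d=np.load("pics/w1.npz");T=(d["p"],d["q"]);im=cv2.imread("pics/w1.png").astype(int)
m=(im[...,2]>1.6*im[...,0])&(im[...,1]>1.3*im[...,0]);m[:,400:]=0;m[250:]=0
O=cv2.GaussianBlur(m.astype(np.uint8)*255,(0,0),2).astype(float)
p0=np.array([.5365,-.304,.205])
r=minimize(lambda p:(((cv2.GaussianBlur(rendw(p,T),(0,0),2)-O)/255)**2).sum(),p0,method="Nelder-Mead",options=dict(initial_simplex=[p0,p0+[.006,0,0],p0+[0,.006,0],p0+[0,0,.15]],xatol=1e-5,fatol=1e-3))
print(r.x,r.fun);x,y,t=r.x
h=np.array([x-.072*np.cos(t),y-.072*np.sin(t)]);print("handle",h)
R=Ro.from_quat(d["q"]).as_matrix();print("tool delta (x,y,z)/25mm to TCP z .045",R.T@(np.r_[h,.045]-d["p"])/.025)
print("tool y angle vs weight y (deg)",np.degrees(np.arctan2(-R[1,1],-R[0,1]))-90-np.degrees(t))
im=im.astype(np.uint8);c=[]
for a in(.054,.004):
    for u,v in[(-8,-12),(8,-12),(8,12),(-8,12),(-8,-12)]:
        X=[h[0]+(u*np.cos(t)-v*np.sin(t))/1e3,h[1]+(u*np.sin(t)+v*np.cos(t))/1e3,a];c.append(proj("wrist",X,T)[0])
cv2.polylines(im,[np.int32(c)],0,(0,0,255));P=model(r.x);cv2.polylines(im,[np.int32(proj("wrist",np.c_[P,0*P[:,0]+.0165],T))],1,(0,0,255))
cv2.imwrite("pics/w1o.png",cv2.resize(im[60:250,240:400],None,fx=3,fy=3))
E
python3 mw.py
```

```text
[ 0.53607843 -0.30238523  0.21216829] 59.19757016532103
handle [ 0.46569291 -0.31754699]
tool delta (x,y,z)/25mm to TCP z .045 [6.29508587 0.12712457 0.08590889]
tool y angle vs weight y (deg) -0.5641937302626392
```

View pics/w1o.png

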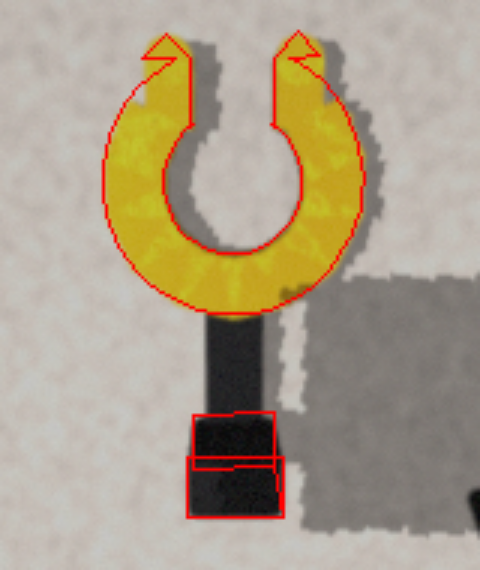

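>>> arm_command(targets=[0,0,0,0.9,0.13,0.09,0.55,0,0,0,0.9,0,0,0.55,0,0,0,0.9,0,0,0.55,0,0,0,0.9,0,0,0.55,0,0,0,0.7,0,0,0.55,0,0,0,0.6,0,0,0.55,0,0,0,0.6,0,0,0.55,0,0,0,0.5,0,0,0.55,0,0,0,0,0,0,0.55])

```text
time: 2.28
ee_pos: [0.4607, -0.327, 0.048]
eef_rot: [-0.702, -0.068, 0.706, -0.067]
ft_force: [-0.3, 0.8, -0.1]
width: 0.048
```

```bash
python3 - <<'E'
from h import *
s=read_state();R=Ro.from_quat(s["eef_rot"]).as_matrix();print(R.round(4),s["ee_pos"],s["ft_force"])
print(R.T@(np.array([.4657,-.3175,.045])-s["ee_pos"])/.025)
# rotation to vertical with y angle as weight
y=-np.array([-np.sin(.212),np.cos(.212),0]);x=np.array([0,0,-1.]);D=np.c_[x,y,np.cross(x,y)]
print((Ro.from_matrix(R.T@D)).as_rotvec(degrees=True)/45)
E
```

```text
[[-0.0053  0.1906 -0.9817]
 [ 0.0013 -0.9817 -0.1906]
 [-1.     -0.0023  0.005 ]] [ 0.46066241 -0.32700143  0.04803479] [-0.29263993  0.78129363 -0.11331553]
[ 0.12080377 -0.33440703 -0.27085321]
[-0.02575554  0.00633262  0.00297302]
```

>>> arm_command(targets=[-0.026,0.006,0.003,0.06,-0.17,-0.14,0.55,0,0,0,0.06,-0.17,-0.14,0.55,0,0,0,0,0,0,0.55,0,0,0,0,0,0,0.55])

```text
time: 2.62
ee_pos: [0.4657, -0.3187, 0.0468]
eef_rot: [0.704, 0.074, -0.703, 0.075]
ft_force: [0.2, -0.9, -0.8]
width: 0.0477
```

```bash
cat > d.py <<'E'
import sys
from h import *
# usage: d.py x y z yaw(weight yaw, rad): tool shift and turn in command units
s=read_state();R=Ro.from_quat(s["eef_rot"]).as_matrix()
X=np.array([float(a) for a in sys.argv[1:4]]);t=float(sys.argv[4])
y=-np.array([-np.sin(t),np.cos(t),0]);x=np.array([0,0,-1.]);D=np.c_[x,y,np.cross(x,y)]
print("t",s["time"],"p",s["ee_pos"].round(4),"F",s["ft_force"].round(2),"w",round(s["width"],4))
print("turn",(Ro.from_matrix(R.T@D).as_rotvec(degrees=True)/45).round(3),"shift now",(R.T@(X-s["ee_pos"])/.025).round(3),"shift after turn",(D.T@(X-s["ee_pos"])/.025).round(3))
E
python3 d.py .4657 -.3175 .045 .212
```

```text
t 2.6167 p [ 0.4657 -0.3187  0.0468] F [ 0.25 -0.85 -0.76] w 0.0477
turn [-0.001 -0.001 -0.002] shift now [ 0.071 -0.048 -0.011] shift after turn [ 0.071 -0.048 -0.011]
```

>>> arm_command(targets=[0,0,0,0.15,-0.05,0,0.55,0,0,0,0,0,0,0,0,0,0,0,0,0,0,0,0,0,0,0,0,0,0,0,0,0,0,0,0,0,0,0,0,0,0,0,0,0,0,0,0,0,0,0,0,0,0,0,0,0], newtons=50)

```text
time: 3.28
ee_pos: [0.4667, -0.3181, 0.0449]
eef_rot: [0.704, 0.073, -0.702, 0.076]
ft_force: [0.5, -0.5, -0.4]
width: 0.0237
```

```bash
python3 d.py .4657 -.3175 .043 .212
```

```text
t 3.2833 p [ 0.4667 -0.3181  0.0449] F [ 0.45 -0.52 -0.38] w 0.0237
turn [-0.    -0.004 -0.006] shift now [ 0.077 -0.03   0.034] shift after turn [ 0.077 -0.03   0.034]
```

>>> arm_command(targets=[0,0,0,-0.3,0,0,0,0,0,0,-0.5,0,0,0,0,0,0,-0.7,0,0,0,0,0,0,-0.8,0,0,0,0,0,0,-0.8,0,0,0,0,0,0,-0.8,0,0,0,0,0,0,-0.8,0,0,0,0,0,0,-0.8,0,0,0,0,0,0,-0.8,0,0,0,0,0,0,-0.5,0,0,0,0,0,0,0,0,0,0,0,0,0,0,0,0,0])

```text
time: 4.28
ee_pos: [0.463, -0.3157, 0.2313]
eef_rot: [0.704, 0.074, -0.703, 0.076]
ft_force: [-0.1, -0.1, -2.7]
width: 0.0236
```

```bash
python3 d.py .46 -.12 .209 .69; python3 - <<'E'
from h import *
s=read_state();np.savez("pics/w2.npz",p=s["ee_pos"],q=s["eef_rot"])
cv2.imwrite("pics/w2.png",camera("wrist")[:,:,::-1])
cv2.imwrite("pics/s2.png",camera("scene")[:,:,::-1])
E
```

```text
t 4.2833 p [ 0.463  -0.3157  0.2313] F [-0.1  -0.14 -2.73] w 0.0236
turn [-0.608 -0.    -0.004] shift now [ 0.87  -7.68  -1.534] shift after turn [ 0.892 -6.113 -4.891]
```

View pics/w2.png

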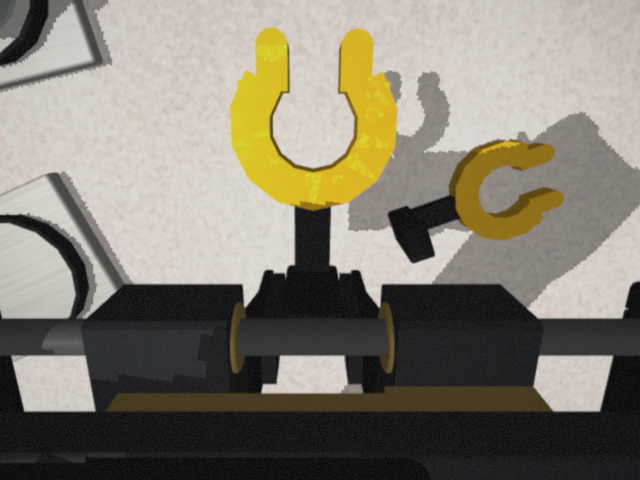

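View pics/s2.png

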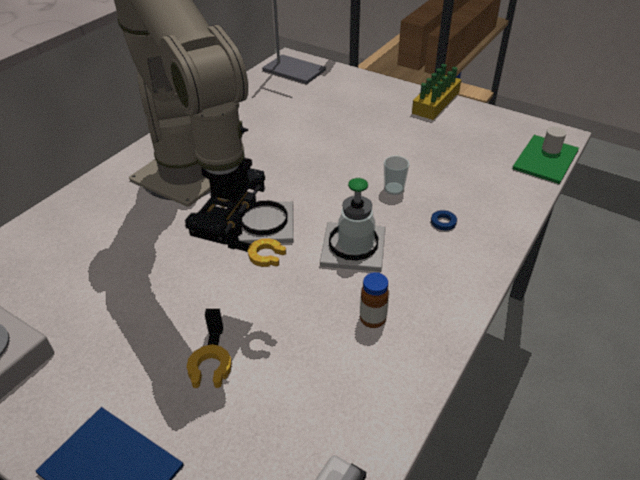

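```bash
cat > fit6.py <<'E'
import sys
from h import *
from scipy.optimize import minimize
f=sys.argv[1]
d=np.load(f"pics/{f}.npz");im=cv2.imread(f"pics/{f}.png").astype(int)
m=(im[...,2]>2.2*im[...,0])&(im[...,1]>1.6*im[...,0]);m[:,int(sys.argv[2]) if len(sys.argv)>2 else 425:]=0;m[260:]=0;m[:,:200]=0
O=cv2.GaussianBlur(m.astype(np.uint8)*255,(0,0),1.5).astype(float)
c=calibration("wrist");M=np.array(c["tool_from_camera"]);K=c["camera_matrix"]
S=4
B=np.array([[0,0,1],[0,-1,0],[-1,0,0]],float)  # placeholder; weight axes in tool: x=-tz, y=-ty, z=-tx
B=np.c_[[0,0,-1],[0,-1,0],[-1,0,0]].astype(float)
def pr(P,p):
    # p: origin x,y,z in tool (mm), rot small about tool y (pitch), tool x (yaw), tool z (roll)
    R=Ro.from_rotvec([p[4],p[3],p[5] if len(p)>5 else 0]).as_matrix()@B
    Y=((P@R.T+np.array(p[:3])/1e3)-M[:3,3])@M[:3,:3];u=Y@K.T;return u[:,:2]/u[:,2:]
def rend(p):
    tot=np.zeros((480*S,640*S),np.uint8)
    for z in np.linspace(.0015,.016,5):
        o=np.zeros_like(tot)
        def fp(P2,v):
            P2=np.asarray(P2,float);cv2.fillPoly(o,[np.round((pr(np.c_[P2,0*P2[:,0]+z],p)+.5)*S-.5).astype(np.int32)],v)
        fp(circ(0,0,0,.034,32)[:,:2],255);fp(circ(0,0,0,.018,32)[:,:2],0);fp([[.014,-.0105],[.04,-.0105],[.04,.0105],[.014,.0105]],0)
        for s in(1,-1):
            fp([[.02,s*.0105],[.031,s*.0105],[.031,s*.0225],[.02,s*.0225]],255);fp(circ(.031,s*.0165,0,.006,24)[:,:2],255)
        tot|=o
    return cv2.GaussianBlur(cv2.resize(tot,(640,480),interpolation=cv2.INTER_AREA),(0,0),1.5).astype(float)
p0=np.array([44.9,0,-72,0,0]);st=np.array([3,3,3,.05,.05])
best=None
for fixx in(True,False):
    g=lambda q:(np.r_[44.9+0,q] if fixx else q)
    q0=p0[1:] if fixx else p0;ss=st[1:] if fixx else st
    if fixx: gx=lambda q:np.r_[44.9+(-72-0)*0+72*np.sin(-q[2])*-1*0,q]
    r=minimize(lambda q:(((rend(g(q))-O)/255)**2).sum(),q0,method="Nelder-Mead",options=dict(initial_simplex=[q0]+[q0+ss*(np.arange(len(q0))==i) for i in range(len(q0))],xatol=1e-3,fatol=1e-2,maxiter=400))
    print("fixx" if fixx else "free",g(r.x).round(3),round(r.fun,1))
    # world
    p=g(r.x);R=Ro.from_quat(d["q"]).as_matrix();W=R@Ro.from_rotvec([p[4],p[3],0]).as_matrix()@B
    print(" world origin",(d["p"]+R@p[:3]/1e3).round(4),"yaw",np.arctan2(W[1,0],W[0,0]).round(4),"x axis z",W[2,0].round(4))
im=im.astype(np.uint8);e=cv2.Canny(rend(p).astype(np.uint8),80,160);im[e>0]=(0,0,255);cv2.imwrite(f"pics/{f}o.png",im)
E
time python3 fit6.py w2
```

```text
fixx [ 4.4900e+01 -1.3640e+00 -7.0774e+01  2.8000e-02  8.0000e-03] 235.2
 world origin [ 0.5319 -0.2996  0.1865] yaw 0.2043 x axis z 0.0285
free [ 4.4348e+01 -1.2900e+00 -7.0809e+01  3.1000e-02  9.0000e-03] 222.0
 world origin [ 0.532  -0.2996  0.187 ] yaw 0.204 x axis z 0.0322
real	0m8.094s
user	0m7.771s
sys	0m2.576s
```

View pics/w2o.png

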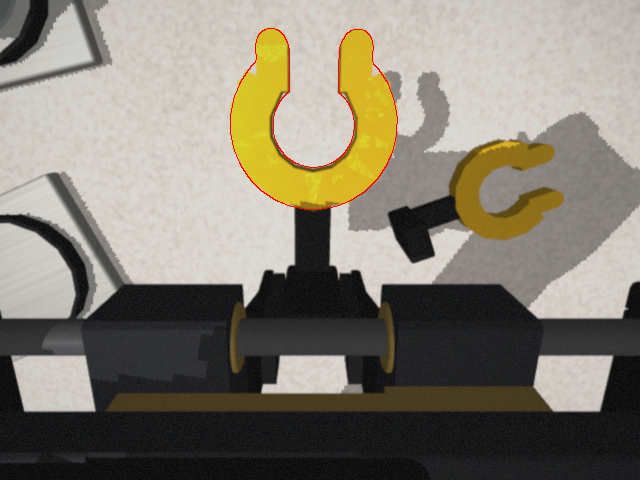

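>>> arm_command(targets=[-0.1,0,0,0,-0.8,-0.2,0,-0.1,0,0,0,-0.85,-0.25,0,-0.1,0,0,0,-0.85,-0.3,0,-0.1,0,0,0.1,-0.8,-0.35,0,-0.1,0,0,0.1,-0.8,-0.4,0,-0.1,0,0,0.1,-0.75,-0.5,0,0,0,0,0.1,-0.6,-0.5,0,0,0,0,0,-0.3,-0.2,0,0,0,0,0,0,0,0,0,0,0,0,0,0,0])

```text
time: 5.22
ee_pos: [0.4515, -0.1485, 0.2085]
eef_rot: [-0.659, -0.247, 0.669, -0.241]
ft_force: [0.7, -0.9, -2.4]
width: 0.0236
```

```bash
python3 d.py .4602 -.1133 .2087 .69
```

```text
t 5.2167 p [ 0.4515 -0.1485  0.2085] F [ 0.68 -0.94 -2.37] w 0.0236
turn [0.018 0.013 0.018] shift now [-0.008 -0.846 -1.178] shift after turn [-0.008 -0.863 -1.166]
```

>>> arm_command(targets=[0.018,0.013,0.018,0,-0.43,-0.58,0,0,0,0,0,-0.43,-0.58,0,0,0,0,0,0,0,0,0,0,0,0,0,0,0])

```text
time: 5.55
ee_pos: [0.4597, -0.1183, 0.2076]
eef_rot: [-0.666, -0.236, 0.667, -0.236]
ft_force: [-0.1, -0.9, -2.9]
width: 0.0234
```

```bash
python3 d.py .4602 -.1133 .2087 .69; python3 - <<'E'
from h import *
s=read_state();np.savez("pics/w3.npz",p=s["ee_pos"],q=s["eef_rot"])
for n in("wrist","top","scene"): cv2.imwrite(f"pics/{n}3.png",camera(n)[:,:,::-1])
t=cv2.imread("pics/top3.png");s=cv2.imread("pics/scene3.png")
cv2.imwrite("pics/w3.png",cv2.imread("pics/wrist3.png"))
a=cv2.resize(t[190:310,230:370],(700,600),interpolation=cv2.INTER_CUBIC)
b=cv2.resize(s[160:270,260:390],(709,600),interpolation=cv2.INTER_CUBIC)
cv2.imwrite("pics/c6.png",a);cv2.imwrite("pics/c7.png",b)
E
```

```text
t 5.55 p [ 0.4597 -0.1183  0.2076] F [-0.12 -0.89 -2.92] w 0.0234
turn [-0.012  0.002 -0.   ] shift now [-0.043 -0.141 -0.141] shift after turn [-0.043 -0.14  -0.143]
```

View pics/w3.png

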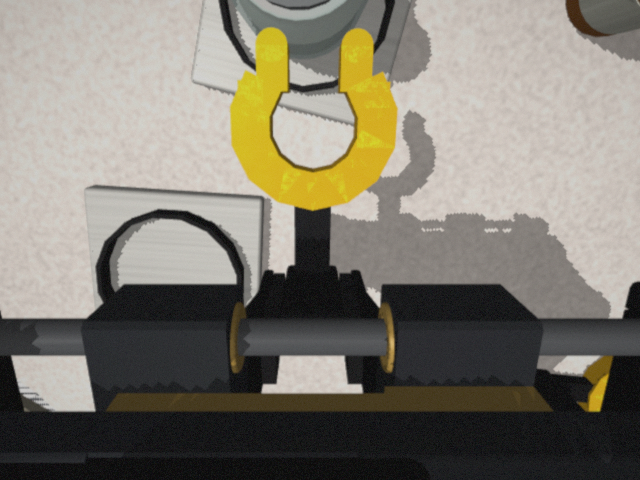

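View pics/c6.png

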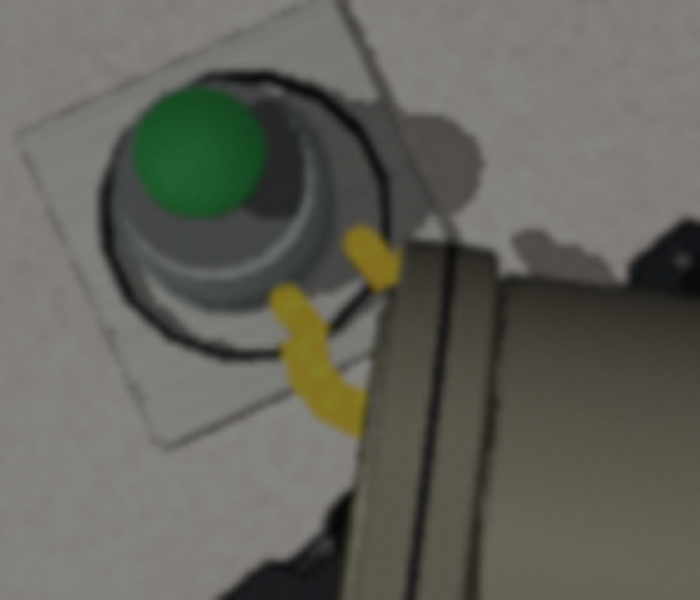

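View pics/c7.png

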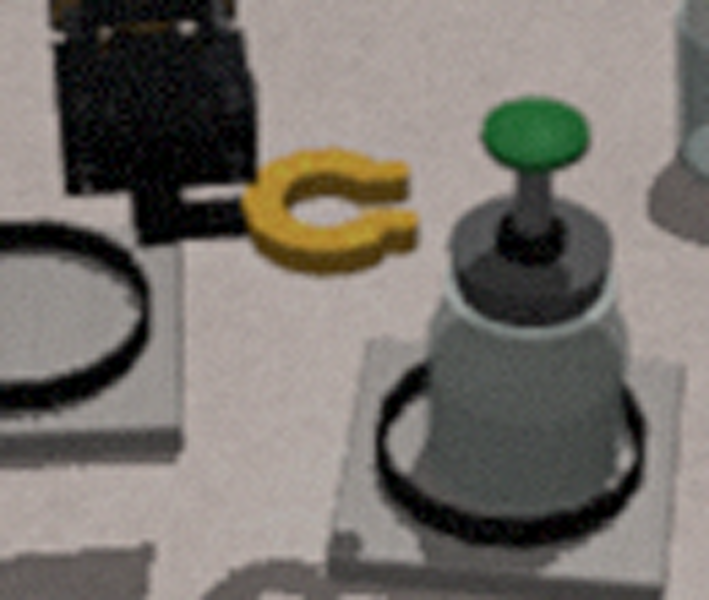

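```bash
cat > ov.py <<'E'
import sys
from h import *
from scipy.optimize import minimize
f=sys.argv[1];A=np.array([.580,-.013])
d=np.load(f"pics/w{f}.npz");R=Ro.from_quat(d["q"]).as_matrix()
B=np.c_[[0,0,-1],[0,-1,0],[-1,0,0]].astype(float);W=R@B;o=d["p"]+R@np.array([.0447,-.001,-.0712])
print("pred origin",o.round(4),"yaw",np.arctan2(W[1,0],W[0,0]).round(4),"tilt",W[:2,2].round(4))
r=A-o[:2];print("axis in weight frame",(W[:2,:2].T@r).round(4))
a=np.linspace(np.radians(41.4),np.radians(318.6),50);P=np.c_[.034*np.cos(a),.034*np.sin(a)]
b=np.linspace(-np.pi/2,np.pi/2,12);b=np.r_[b]
lo=np.c_[.031+.006*np.cos(b),-.0165+.006*np.sin(b)];up=np.c_[.031+.006*np.cos(b),.0165+.006*np.sin(b)]
a2=np.linspace(np.radians(324.3),np.radians(35.7),40);inn=np.c_[.018*np.cos(a2),.018*np.sin(a2)]
P=np.r_[P,lo,inn,up]
for n,(x0,y0,x1,y1,k) in {"top":(230,190,370,310,5),"scene":(260,160,390,270,5.4)}.items():
    im=cv2.imread(f"pics/{n}{f}.png");im=cv2.resize(im[y0:y1,x0:x1],None,fx=k,fy=k,interpolation=cv2.INTER_CUBIC)
    im=cv2.convertScaleAbs(im,alpha=1.5)
    def dr(X,c):cv2.polylines(im,[np.int32((proj(n,X)-[x0,y0]+.5)*k-.5)],1,c)
    for z in(.0015,.016): dr(o+np.c_[P,0*P[:,0]+z]@W.T,(0,0,255))
    for z,rr in((.194,.023),(.206,.023),(.15,.008),(.19,.008),(.138,.036),(.15,.0115)):dr(circ(*A,z,rr),(255,255,0))
    cv2.imwrite(f"pics/ov{f}{n}.png",im)
E
python3 ov.py 3
```

```text
pred origin [ 0.5144 -0.0728  0.1628] yaw 0.6802 tilt [0.0008 0.001 ]
axis in weight frame [0.0886 0.0052]
```

View pics/ov3top.png

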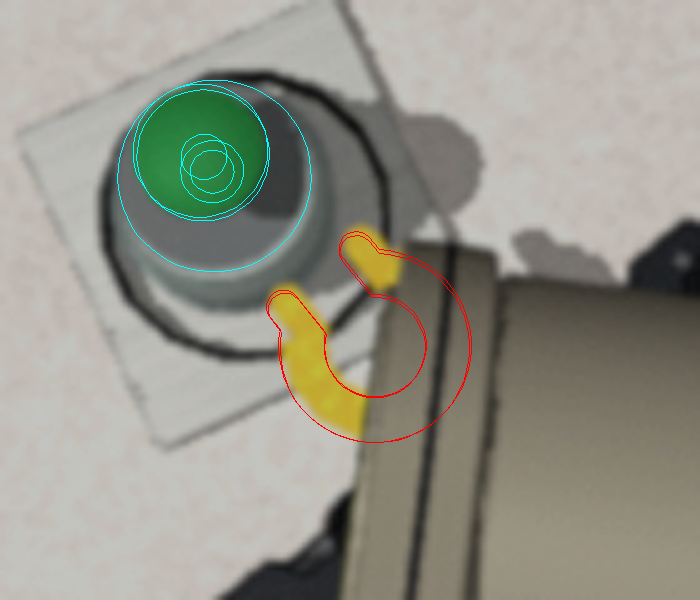

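View pics/ov3scene.png

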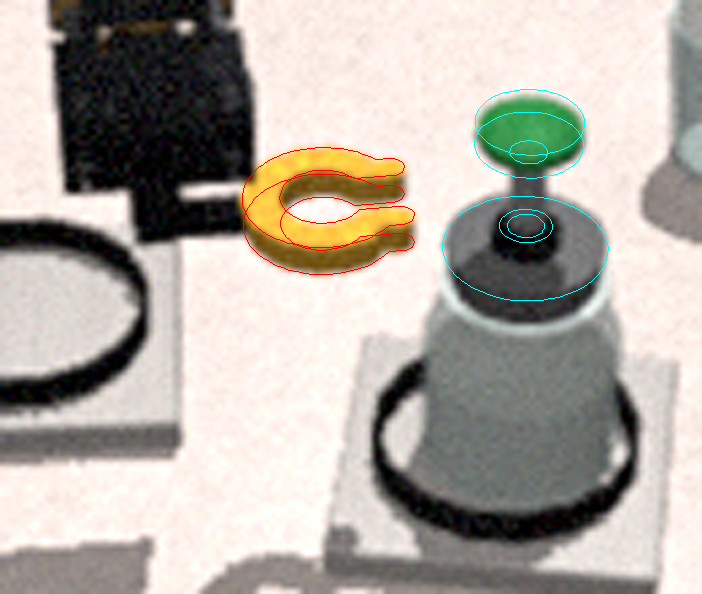

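```bash
python3 d.py .4833 -.0942 .2085 .69
```

```text
t 5.7 p [ 0.4596 -0.1183  0.2077] F [-0.43  0.27 -2.48] w 0.0235
turn [-0.013  0.001 -0.   ] shift now [-0.035 -0.154 -1.344] shift after turn [-0.034 -0.14  -1.345]
```

>>> arm_command(targets=[-0.013,0,0,-0.02,-0.15,-0.3,0,0,0,0,-0.02,0,-0.35,0,0,0,0,0,0,-0.35,0,0,0,0,0,0,-0.35,0,0,0,0,0,0,0,0,0,0,0,0,0,0,0])

```text
time: 6.2
ee_pos: [0.4862, -0.0933, 0.2086]
eef_rot: [-0.665, -0.238, 0.666, -0.239]
ft_force: [0.4, -0.5, -2.9]
width: 0.0236
```

```bash
cat > look.py <<'E'
import sys
from h import *
f=sys.argv[1];s=read_state();np.savez(f"pics/w{f}.npz",p=s["ee_pos"],q=s["eef_rot"])
for n in("wrist","top","scene"): cv2.imwrite(f"pics/{n}{f}.png",camera(n)[:,:,::-1])
cv2.imwrite(f"pics/w{f}.png",cv2.imread(f"pics/wrist{f}.png"))
E
python3 d.py .4833 -.0942 .2085 .69; python3 look.py 4; python3 ov.py 4;python3 fit6.py 4 >/dev/null 2>&1; python3 fit6.py w4
```

```text
t 6.2 p [ 0.4862 -0.0933  0.2086] F [ 0.39 -0.49 -2.86] w 0.0236
turn [-0.002  0.001  0.   ] shift now [ 0.004 -0.046  0.113] shift after turn [ 0.004 -0.047  0.113]
pred origin [ 0.5405 -0.0473  0.1638] yaw 0.6881 tilt [0.0007 0.0004]
axis in weight frame [0.0523 0.0015]
fixx [ 4.490e+01 -1.073e+00 -7.155e+01  2.500e-02  1.000e-03] 248.0
 world origin [ 0.5408 -0.0471  0.1636] yaw 0.6875 x axis z 0.024
free [ 4.4229e+01 -1.0700e+00 -7.1682e+01  3.9000e-02  6.0000e-03] 237.5
 world origin [ 0.5409 -0.047   0.1643] yaw 0.6821 x axis z 0.0386
```

View pics/ov4top.png

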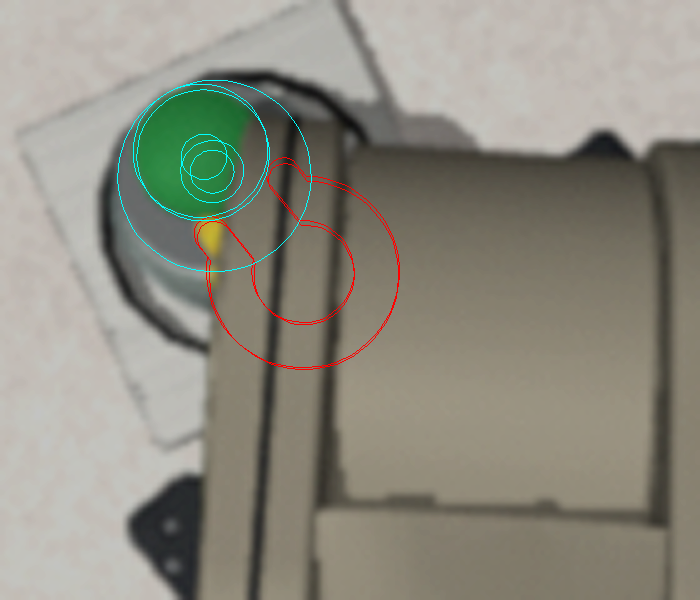

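View pics/ov4scene.png

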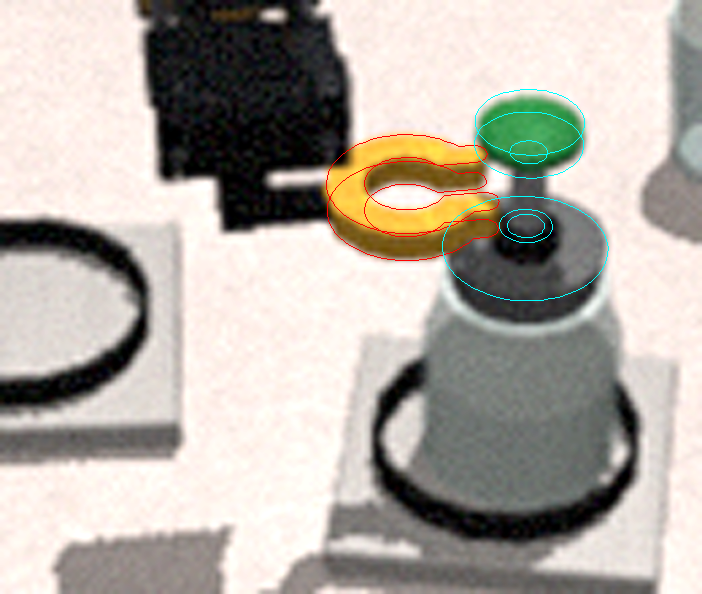

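View pics/w4.png

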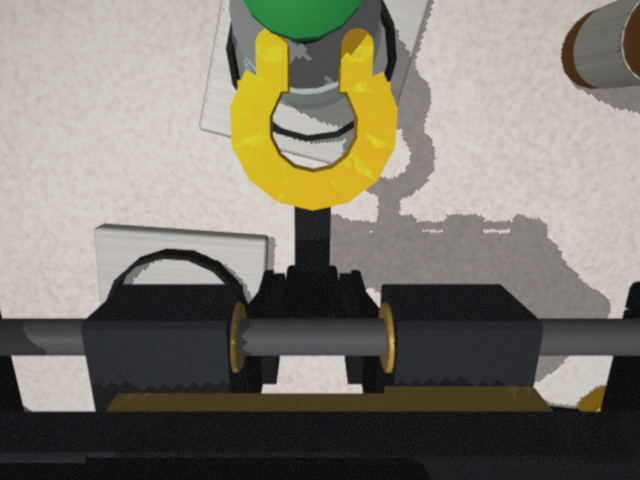

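```bash
cat > capfit.py <<'E'
import sys
from h import *
from scipy.optimize import minimize
f=sys.argv[1];d=np.load(f"pics/w{f}.npz");T=(d["p"],d["q"]);im=cv2.imread(f"pics/w{f}.png").astype(int)
b,g,r=im[...,0],im[...,1],im[...,2];m=((g>1.4*r)&(g>1.4*b)).astype(np.uint8)*255;m[260:]=0
print("green px",(m>0).sum())
O=cv2.GaussianBlur(m,(0,0),1.5)[:260].astype(float)
def rend(A):
    o=np.zeros((1920,2560),np.uint8)
    P=np.r_[proj("wrist",circ(*A,.194,.023),T),proj("wrist",circ(*A,.206,.023),T)]
    h=cv2.convexHull(np.round((P+.5)*4-.5).astype(np.int32));cv2.fillPoly(o,[h],255)
    return cv2.GaussianBlur(cv2.resize(o,(640,480),interpolation=cv2.INTER_AREA),(0,0),1.5)[:260].astype(float)
p0=np.array([.580,-.013])
r=minimize(lambda p:(((rend(p)-O)/255)**2).sum(),p0,method="Nelder-Mead",options=dict(initial_simplex=[p0,p0+[.004,0],p0+[0,.004]],xatol=1e-5,fatol=1e-2))
R=Ro.from_quat(d["q"]).as_matrix();dl=R.T@(np.r_[r.x,.15]-d["p"])
print("axis by wrist",r.x.round(4),r.fun,"tool y,z of axis (mm)",(dl[1:]*1e3).round(2))
e=cv2.Canny(rend(r.x).astype(np.uint8),80,160);im=im.astype(np.uint8);im[:260][e>0]=(0,0,255);cv2.imwrite(f"pics/cap{f}.png",im[:200,200:440])
E
python3 capfit.py 4
```

```text
green px 3441
axis by wrist [ 0.5797 -0.0101] 9.152156862745098 tool y,z of axis (mm) [  -4.88 -125.07]
```

View pics/cap4.png

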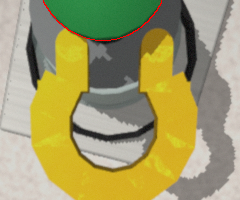

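>>> arm_command(targets=[0,0,0,0,-0.12,0,0,0,0,0,0,0,-0.15,0,0,0,0,0,0,0,0])

```text
time: 6.6
ee_pos: [0.4861, -0.0896, 0.2087]
eef_rot: [-0.665, -0.237, 0.666, -0.238]
ft_force: [-0.3, 0.5, -2.7]
width: 0.0233
```

```bash
python3 d.py .4833 -.0942 .2085 .69; python3 look.py 5; python3 ov.py 5; python3 fit6.py w5;python3 capfit.py 5; python3 - <<'E'
import cv2
im=cv2.imread("pics/w5.png");cv2.imwrite("pics/w5c.png",cv2.resize(im[:220,210:420],None,fx=2.7,fy=2.7,interpolation=cv2.INTER_CUBIC))
E
```

```text
t 6.6 p [ 0.4861 -0.0896  0.2087] F [-0.29  0.54 -2.7 ] w 0.0233
turn [-0.005  0.002 -0.001] shift now [0.006 0.071 0.205] shift after turn [0.006 0.07  0.206]
pred origin [ 0.5406 -0.0438  0.1638] yaw 0.6857 tilt [0.0009 0.0013]
axis in weight frame [ 0.05   -0.0011]
fixx [ 4.4900e+01 -1.0370e+00 -7.1434e+01  2.0000e-02  2.0000e-03] 289.4
 world origin [ 0.5407 -0.0436  0.1636] yaw 0.6836 x axis z 0.0187
free [ 4.4235e+01 -1.0100e+00 -7.1691e+01  4.1000e-02  3.0000e-03] 280.5
 world origin [ 0.541  -0.0435  0.1643] yaw 0.6832 x axis z 0.0396
green px 4297
axis by wrist [ 0.5797 -0.0101] 6.092241445597846 tool y,z of axis (mm) [  -2.28 -122.85]
```

View pics/w5c.png

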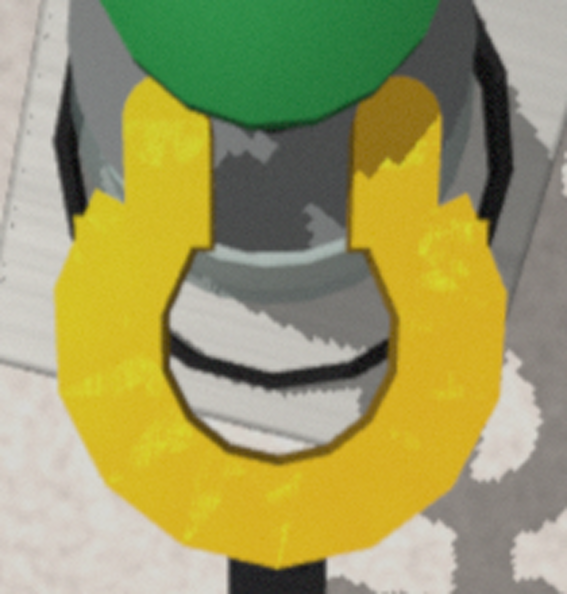

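View pics/ov5scene.png

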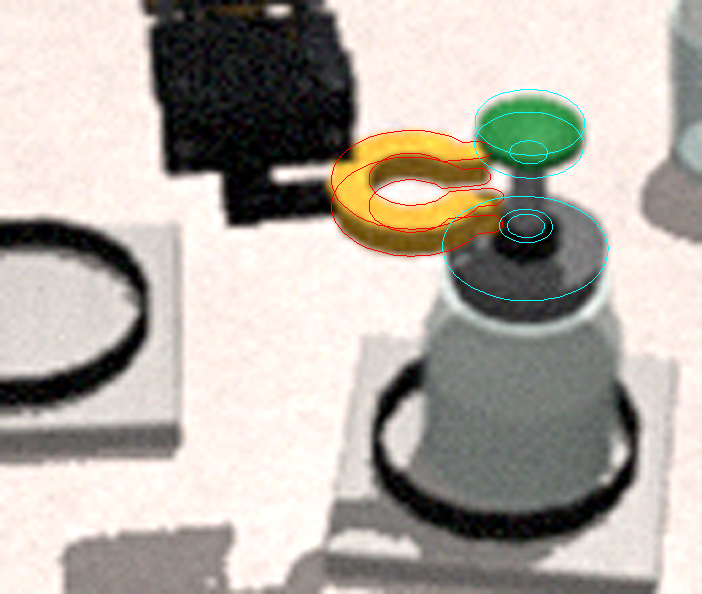

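>>> arm_command(targets=[-0.005,0.002,0,0,-0.04,0,0,0,0,0,0,0,-0.15,0,0,0,0,0,0,-0.15,0,0,0,0,0,0,0,0])

```text
time: 7.08
ee_pos: [0.4914, -0.0843, 0.2087]
eef_rot: [0.666, 0.239, -0.666, 0.239]
ft_force: [-1.6, -0.3, -2.1]
width: 0.0235
```

```bash
python3 d.py .4833 -.0942 .2085 .69; python3 look.py 6; python3 fit6.py w6;python3 capfit.py 6; python3 - <<'E'
import cv2
im=cv2.imread("pics/w6.png");cv2.imwrite("pics/w6c.png",cv2.resize(im[:220,210:420],None,fx=2.7,fy=2.7,interpolation=cv2.INTER_CUBIC))
E
```

```text
t 7.0833 p [ 0.4914 -0.0843  0.2087] F [-1.61 -0.3  -2.11] w 0.0235
turn [-0.001  0.    -0.001] shift now [0.007 0.1   0.5  ] shift after turn [0.007 0.1   0.501]
fixx [ 4.4900e+01 -1.0640e+00 -7.1259e+01  5.1000e-02  1.2000e-02] 1222.5
 world origin [ 0.5457 -0.0382  0.1638] yaw 0.6774 x axis z 0.0507
free [ 4.5446e+01 -1.0880e+00 -7.1134e+01  4.9000e-02  7.0000e-03] 1215.0
 world origin [ 0.5456 -0.0383  0.1632] yaw 0.6823 x axis z 0.0493
green px 7250
axis by wrist [ 0.5798 -0.01  ] 46.007920030757404 tool y,z of axis (mm) [  -1.22 -115.52]
```

View pics/w6c.png

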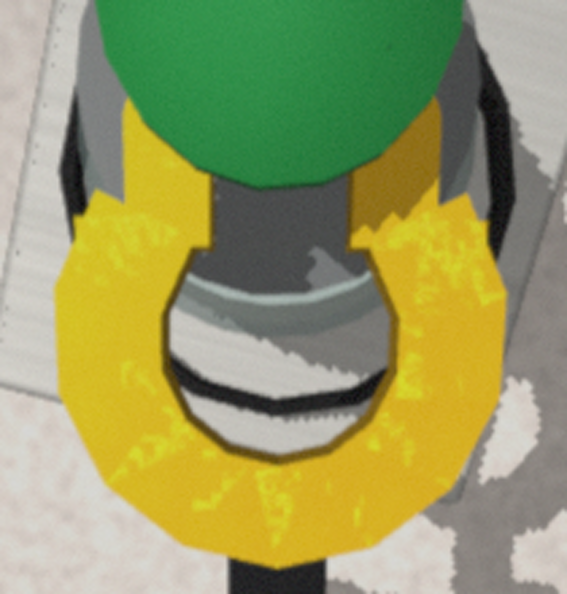

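>>> arm_command(targets=[0,0,0,0,0,-0.2,0,0,0,0,0,0,-0.2,0,0,0,0,0,0,0,0])

```text
time: 7.48
ee_pos: [0.4992, -0.0782, 0.2086]
eef_rot: [-0.666, -0.238, 0.666, -0.239]
ft_force: [0.1, 0.1, -2.5]
width: 0.0235
```

```bash
python3 d.py .5247 -.0563 .2085 .69
```

```text
t 7.4833 p [ 0.4992 -0.0782  0.2086] F [ 0.13  0.07 -2.45] w 0.0235
turn [-0.003  0.001 -0.001] shift now [ 0.003 -0.029 -1.344] shift after turn [ 0.004 -0.027 -1.344]
```

>>> arm_command(targets=[-0.003,0,0,0,0,-0.25,0,0,0,0,0,0,-0.25,0,0,0,0,0,0,0,0])

```text
time: 7.73
ee_pos: [0.5101, -0.0692, 0.2086]
eef_rot: [-0.665, -0.239, 0.665, -0.24]
ft_force: [0.3, -0.4, -2.4]
width: 0.0236
```

```bash
python3 d.py .5254 -.0563 .2085 .69
```

```text
t 7.7333 p [ 0.5101 -0.0692  0.2086] F [ 0.29 -0.41 -2.41] w 0.0236
turn [ 0.001  0.001 -0.001] shift now [ 0.002 -0.007 -0.802] shift after turn [ 0.003 -0.008 -0.802]
```

>>> arm_command(targets=[0,0,0,0,0,-0.25,0,0,0,0,0,0,-0.25,0,0,0,0,0,0,-0.15,0,0,0,0,0,0,0,0])

```text
time: 8.07
ee_pos: [0.5243, -0.0572, 0.2084]
eef_rot: [-0.665, -0.24, 0.665, -0.24]
ft_force: [0.1, 0.6, -3.1]
width: 0.0234
```

```bash
python3 d.py .5254 -.0563 .2085 .69;python3 look.py 7; python3 ov.py 7; python3 capfit.py 7; python3 - <<'E'
import cv2
im=cv2.imread("pics/w7.png");cv2.imwrite("pics/w7c.png",cv2.resize(im[:220,210:420],None,fx=2.7,fy=2.7,interpolation=cv2.INTER_CUBIC))
E
```

```text
t 8.0667 p [ 0.5243 -0.0572  0.2084] F [ 0.08  0.61 -3.13] w 0.0234
turn [ 0.002  0.    -0.   ] shift now [-0.004  0.001 -0.058] shift after turn [-0.004  0.001 -0.058]
pred origin [ 0.5785 -0.011   0.1637] yaw 0.6913 tilt [0.0002 0.0002]
axis in weight frame [-0.0001 -0.0025]
green px 12842
axis by wrist [ 0.579  -0.0105] 928.4901653210305 tool y,z of axis (mm) [ -1.09 -71.91]
```

View pics/w7c.png

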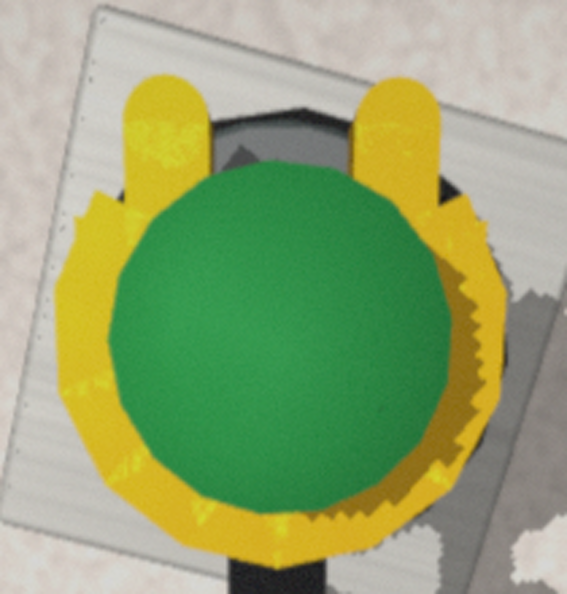

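View pics/ov7scene.png

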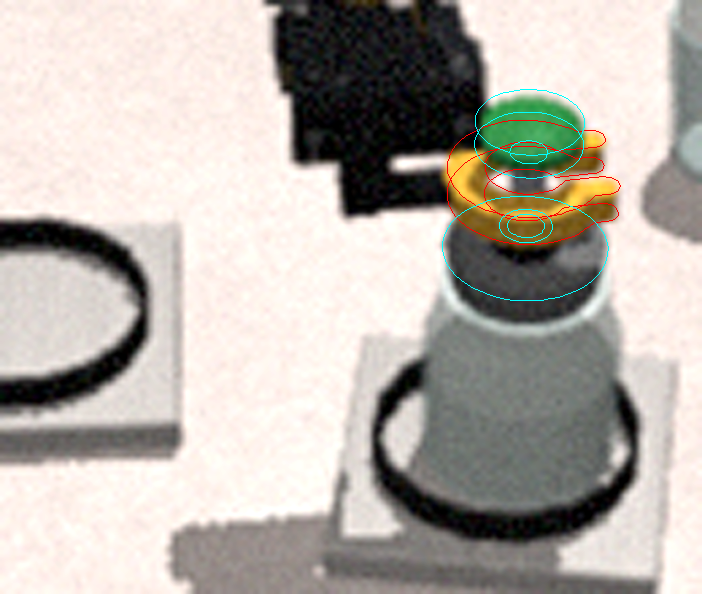

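>>> arm_command(targets=[0,0,0,0.15,0,-0.02,0,0,0,0,0.15,0,0,0,0,0,0,0.1,0,0,0,0,0,0,0,0,0,0])

```text
time: 8.55
ee_pos: [0.5234, -0.0587, 0.1973]
eef_rot: [-0.665, -0.238, 0.666, -0.239]
ft_force: [-0.3, -0.8, -2.6]
width: 0.0234
```

```bash
python3 d.py .5247 -.0567 .1827 .69;python3 look.py 8; python3 capfit.py 8;python3 fit6.py w8|grep -v free
```

```text
t 8.55 p [ 0.5234 -0.0587  0.1973] F [-0.26 -0.8  -2.61] w 0.0234
turn [-0.001  0.002 -0.001] shift now [ 0.583 -0.029 -0.091] shift after turn [ 0.583 -0.029 -0.09 ]
green px 15162
axis by wrist [ 0.5789 -0.0107] 1232.9418069973087 tool y,z of axis (mm) [ -1.83 -73.44]
fixx [ 4.4900e+01 -8.9700e-01 -7.1327e+01  1.7000e-02  7.0000e-03] 7755.5
 world origin [ 0.5779 -0.0127  0.1523] yaw 0.6818 x axis z 0.0156
 world origin [ 0.578  -0.0125  0.154 ] yaw 0.6765 x axis z 0.0246
```

View pics/cap8.png

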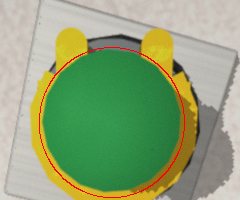

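```bash
cat > cap2.py <<'E'
import sys
from h import *
for f in sys.argv[1:]:
    d=np.load(f"pics/w{f}.npz");T=(d["p"],d["q"]);im=cv2.imread(f"pics/w{f}.png").astype(int)
    b,g,r=im[...,0],im[...,1],im[...,2];m=((g>1.4*r)&(g>1.4*b)).astype(np.uint8);m[260:]=0
    c=max(cv2.findContours(m,0,1)[0],key=cv2.contourArea);e=cv2.fitEllipse(c);print(f,"ellipse",np.round(e[0],1),np.round(e[1],1))
    R=Ro.from_quat(d["q"]).as_matrix()
    for z in(.194,.2,.206):
        X=ray("wrist",e[0],z,T);print(" z",z,X.round(4),"tool",(R.T@(X-d["p"])*1e3).round(2),"diam mm from depth",)
    # radius from size at each height
    for z in(.194,.206):
        for rr in(.0215,.023):
            P=proj("wrist",circ(*X[:2],z,rr),T);print("   ",z,rr,(P.max(0)-P.min(0)).round(1))
E
python3 cap2.py 7 8
```

```text
7 ellipse [313.5 124.5] [124.9 129.1]
 z 0.194 [ 0.5799 -0.0098  0.194 ] tool [ 14.38  -1.03 -73.13] diam mm from depth
 z 0.2 [ 0.58   -0.0097  0.2   ] tool [  8.38  -1.06 -73.29] diam mm from depth
 z 0.206 [ 0.5802 -0.0095  0.206 ] tool [  2.38  -1.08 -73.45] diam mm from depth
    0.194 0.0215 [115.4 119.3]
    0.194 0.023 [123.5 127.7]
    0.206 0.0215 [125.1 129.3]
    0.206 0.023 [133.8 138.3]
8 ellipse [311.2 120.1] [135.6 140.5]
 z 0.194 [ 0.58   -0.0096  0.194 ] tool [  3.16  -1.87 -74.88] diam mm from depth
 z 0.2 [ 0.5801 -0.0096  0.2   ] tool [ -2.84  -1.86 -74.98] diam mm from depth
 z 0.206 [ 0.5802 -0.0095  0.206 ] tool [ -8.84  -1.85 -75.08] diam mm from depth
    0.194 0.0215 [124.8 129.4]
    0.194 0.023 [133.5 138.5]
    0.206 0.0215 [136.2 141.2]
    0.206 0.023 [145.7 151.1]
```

>>> arm_command(targets=[0,0,0,0,-0.012,-0.13,0,0,0,0,0,0,0,0])

```text
time: 8.87
ee_pos: [0.5264, -0.0563, 0.1983]
eef_rot: [-0.666, -0.238, 0.666, -0.239]
ft_force: [0.1, -0.4, -3.2]
width: 0.0233
```

```bash
python3 d.py .5258 -.0563 .1827 .69;python3 look.py 9; python3 cap2.py 9|head -3; python3 ov.py 9; python3 -c "
import cv2
im=cv2.imread('pics/scene9.png');cv2.imwrite('pics/s9c.png',cv2.resize(im[165:235,325:395],None,fx=8,fy=8,interpolation=cv2.INTER_CUBIC))"
```

```text
t 8.8667 p [ 0.5264 -0.0563  0.1983] F [ 0.14 -0.39 -3.17] w 0.0233
turn [-0.001  0.001 -0.002] shift now [ 0.623 -0.014  0.019] shift after turn [ 0.623 -0.014  0.019]
9 ellipse [311.3 132.1] [133.4 137.2]
 z 0.194 [ 0.5799 -0.0098  0.194 ] tool [  4.24  -1.87 -70.82] diam mm from depth
 z 0.2 [ 0.5801 -0.0096  0.2   ] tool [ -1.76  -1.86 -71.09] diam mm from depth
pred origin [ 0.5807 -0.0103  0.1535] yaw 0.6888 tilt [-0.0005  0.0015]
axis in weight frame [-0.0023 -0.0016]
```

View pics/s9c.png

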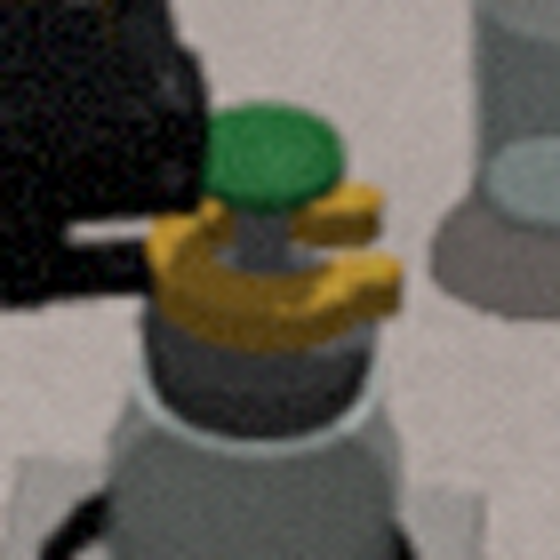

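>>> arm_command(targets=[0,0,0,0.1,0,0.02,0,0,0,0,0.08,0,0,0,0,0,0,0,0,0,0])

```text
time: 9.27
ee_pos: [0.5257, -0.0572, 0.1934]
eef_rot: [-0.666, -0.238, 0.666, -0.239]
ft_force: [-0.1, 0.4, -2.1]
width: 0.0238
```

```bash
python3 d.py .5258 -.0563 .1827 .69
```

```text
t 9.2667 p [ 0.5257 -0.0572  0.1934] F [-0.06  0.45 -2.14] w 0.0238
turn [-0.002  0.001 -0.002] shift now [ 0.427 -0.025 -0.026] shift after turn [ 0.427 -0.024 -0.026]
```

>>> arm_command(targets=[0,0,0,0.1,-0.02,-0.02,0,0,0,0,0,0,0,0])

```text
time: 9.43
ee_pos: [0.5256, -0.0565, 0.1904]
eef_rot: [-0.665, -0.238, 0.666, -0.239]
ft_force: [-0.6, -0.4, -2.6]
width: 0.0232
```

>>> arm_command(targets=[0,0,0,0.1,-0.01,-0.01,0,0,0,0,0,0,0,0])

```text
time: 9.6
ee_pos: [0.5256, -0.0561, 0.1876]
eef_rot: [-0.665, -0.238, 0.666, -0.239]
ft_force: [-0.1, -0.1, -2.3]
width: 0.0238
```

```bash
python3 d.py .5258 -.0563 .1827 .69
```

```text
t 9.6 p [ 0.5256 -0.0561  0.1876] F [-0.11 -0.1  -2.25] w 0.0238
turn [-0.002  0.002 -0.002] shift now [ 0.195  0.012 -0.001] shift after turn [ 0.195  0.013 -0.001]
```

>>> arm_command(targets=[0,0,0,0.1,0,0,0,0,0,0,0,0,0,0])

```text
time: 9.77
ee_pos: [0.5256, -0.0561, 0.1848]
eef_rot: [-0.665, -0.238, 0.666, -0.239]
ft_force: [-0.2, -0.6, -2.0]
width: 0.0235
```

>>> arm_command(targets=[0,0,0,0.05,0,0,0,0,0,0,0,0,0,0])

```text
time: 9.93
ee_pos: [0.5257, -0.0561, 0.1835]
eef_rot: [-0.665, -0.238, 0.666, -0.239]
ft_force: [-0.7, -0.5, -1.9]
width: 0.0235
```

>>> arm_command(targets=[0,0,0,0.04,0,0,0,0,0,0,0,0,0,0])

```text
time: 10.1
ee_pos: [0.5259, -0.0562, 0.1831]
eef_rot: [-0.666, -0.238, 0.666, -0.239]
ft_force: [-1.9, -0.2, 0.9]
width: 0.0232
```

>>> arm_command(targets=[0,0,0,0.02,0,0,0,0,0,0,0,0,0,0])

```text
time: 10.27
ee_pos: [0.526, -0.0562, 0.1831]
eef_rot: [0.666, 0.238, -0.666, 0.239]
ft_force: [-2.7, 0.0, 0.2]
width: 0.0236
```

```bash
python3 look.py 10; python3 - <<'E'
import cv2
im=cv2.imread('pics/scene10.png');a=cv2.resize(im[165:245,325:395],(525,600),interpolation=cv2.INTER_CUBIC);cv2.imwrite('pics/s10c.png',a)
E
```

```text
(no output)
```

View pics/s10c.png

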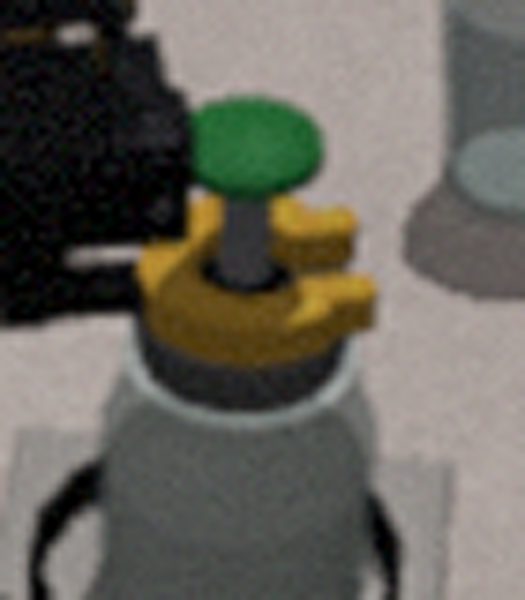

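>>> arm_command(targets=[0,0,0,0,0,0,0.4,0,0,0,0,0,0,0.5,0,0,0,0,0,0,0.5,0,0,0,0,0,0,0.5,0,0,0,0,0,0,0.5])

```text
time: 10.83
ee_pos: [0.5269, -0.0561, 0.1832]
eef_rot: [0.667, 0.237, -0.665, 0.24]
ft_force: [-0.0, 0.1, -1.0]
width: 0.0422
```

```bash
python3 look.py 11; python3 d.py .526 -.0562 .28 .69; python3 - <<'E'
import cv2
im=cv2.imread('pics/scene11.png');a=cv2.resize(im[165:245,315:395],(500,500),interpolation=cv2.INTER_CUBIC);cv2.imwrite('pics/s11c.png',a)
E
```

```text
t 10.9833 p [ 0.5268 -0.0561  0.1831] F [ 0.23 -0.42 -0.03] w 0.0429
turn [-0.002 -0.001 -0.004] shift now [-3.874e+00 -3.000e-03  2.300e-02] shift after turn [-3.874 -0.017  0.027]
```

View pics/s11c.png

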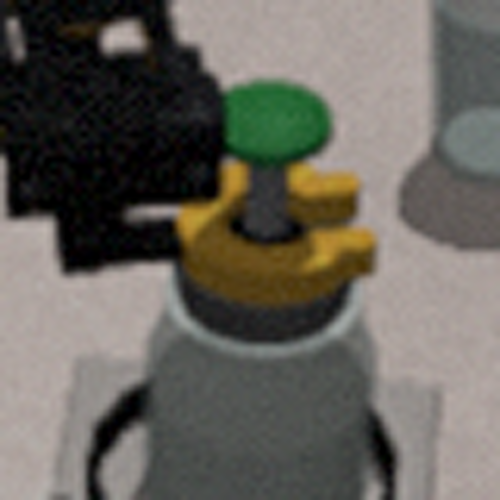

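View pics/w11.png

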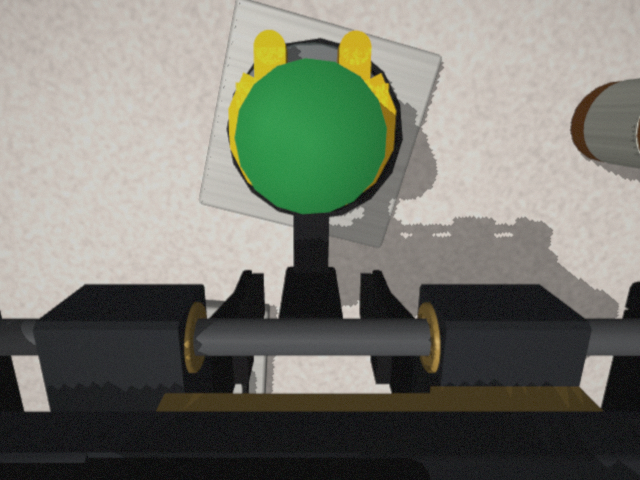

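>>> arm_command(targets=[0,0,0,-0.2,0,0.02,0.5,0,0,0,-0.4,0,0,0.5,0,0,0,-0.5,0,0,0.5,0,0,0,-0.6,0,0,0.5,0,0,0,-0.7,0,0,0.5,0,0,0,-0.7,0,0,0.5,0,0,0,-0.7,0,0.3,0.5,0,0,0,-0.3,0,0.7,0.5,0,0,0,0,0,0.7,0.5,0,0,0,0,0,0.5,0.5,0,0,0,0,0,0,0.5])

```text
time: 11.9
ee_pos: [0.4827, -0.0909, 0.2997]
eef_rot: [0.668, 0.238, -0.663, 0.242]
ft_force: [1.5, 0.3, 0.2]
width: 0.0432
```

```bash
python3 look.py 12; python3 d.py .526 -.0562 .28 .69; python3 - <<'E'
import cv2
im=cv2.imread('pics/scene12.png');a=cv2.resize(im[165:275,305:405],(545,600),interpolation=cv2.INTER_CUBIC);cv2.imwrite('pics/s12c.png',a)
E
```

```text
t 12.05 p [ 0.4841 -0.0887  0.2988] F [ 0.32  0.74 -0.49] w 0.0439
turn [ 0.005 -0.008 -0.008] shift now [ 0.763  0.069 -2.117] shift after turn [ 0.75   0.064 -2.122]
```

View pics/s12c.png

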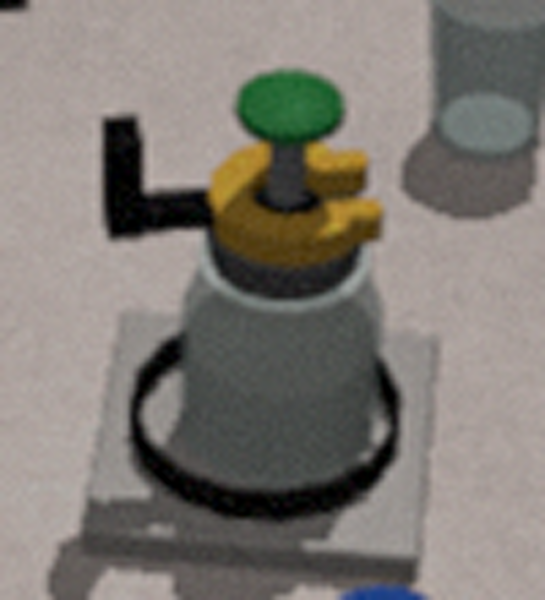

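View pics/w12.png

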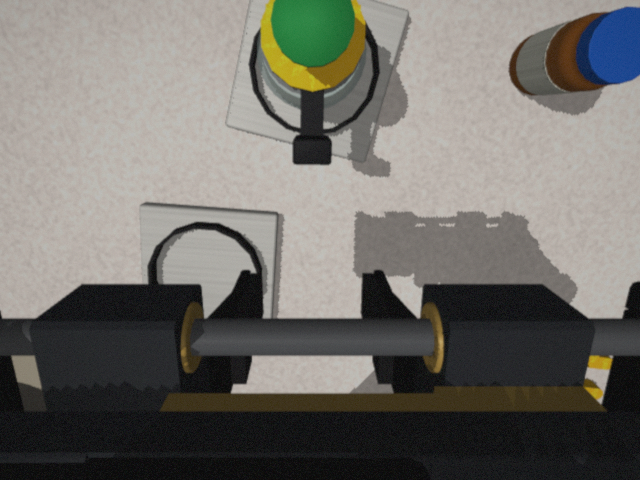

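View pics/scene12.png

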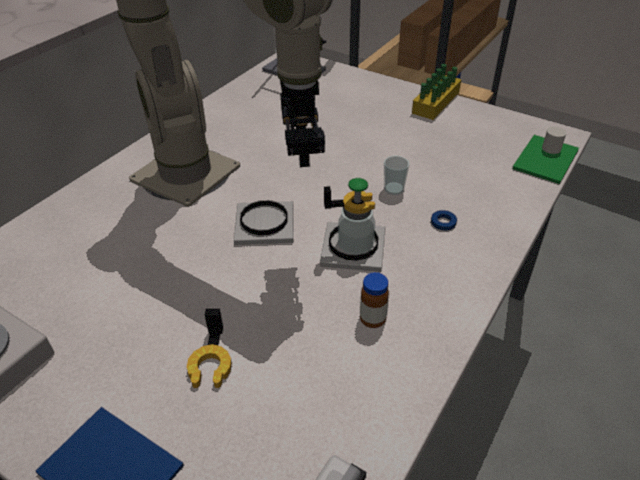

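```bash
python3 - <<'E'
from h import *
src=open("ov.py").read();s=src[src.index("a=np.linspace"):src.index("for n,(x0")];exec(s)
c,sn=np.cos(.688),np.sin(.688)
x0,y0,k=305,165,5.45;im=cv2.convertScaleAbs(cv2.imread("pics/s12c.png"),alpha=1.5)
H=np.array([[u,v] for u,v in((-.08,-.012),(-.064,-.012),(-.064,.012),(-.08,.012))])
for Q,zs in((P,(.0015,.016)),(H,(.004,.054))):
    for z in zs:
        X=np.c_[.5802+c*Q[:,0]-sn*Q[:,1],-.0108+sn*Q[:,0]+c*Q[:,1],0*Q[:,0]+.138+z]
        cv2.polylines(im,[np.int32((proj("scene",X)-[x0,y0]+.5)*k-.5)],1,(255,0,255) if zs[0]>.002 else (0,0,255))
cv2.imwrite("pics/s12o.png",im)
E
```

```text
(no output)
```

View pics/s12o.png

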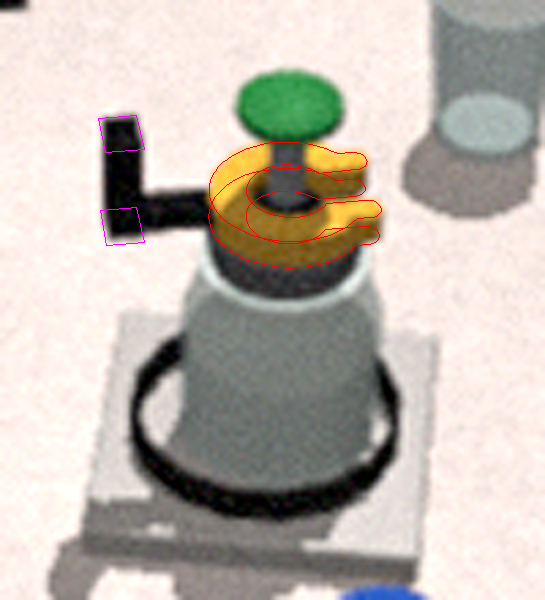

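The model of a flat ring at z = 0.138 m matches the picture, at ring and handle alike. The weight is flat and home, the gripper is clear, and the bystanders are where they were.

```bash
python3 -c "
from bench import *
s=read_state();print(s['time'],s['joint_vel'].round(3));print(close_job())"
```

```text
12.05 [-0.008  0.017 -0.008  0.005  0.001 -0.002 -0.   ]
the job is handed in; nothing more can be done
None
```

The small yellow ring weight is on the jar: slid through its gap onto the vent tube below the cap, lowered over the boss onto the bung, and released. I handed the job in at 12.05 s; no verdict was reported.

**How it went**
- **Grip:** I held the weight by its handle at 50 N, with the jaws across the 24 mm side.
- **On the tube:** The weight's underside was at about 164 mm, roughly midway in the 147–182 mm band that counts.
- **Lowering:** I felt no contact until touchdown, with the underside at about 138.4 mm. Wrist force changed by about 3 N there, far below the 25 N limit.

**Last checks**
- **Position and level:** Drawn flat at 138 mm, the ring and handle outlines matched the final scene picture.
- **Clearance:** The gripper was about 0.12 m above the grasp height and backed off, with nothing touching.
- **Bystanders:** By eye, the beaker, amber jar and blue ring had not moved in the final scene picture. I did not measure them.

**Disagreements between measurements**
- **Jar axis:** The fixed cameras and the wrist camera differed by 2–3 mm. I followed the wrist view for the slide and a value in between for the lowering.
- **Axis offset:** The axis measured about 8–11 mm from the plate centre instead of the stated 7 mm.
- **Wrist fits:** They suggested up to 0.05 rad of tilt in the held ring, and once the cap was fully in view the modelled cap came out larger than it looked. I took the tilt as camera bias, because the scene overlays showed the ring level.

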